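# Clear a jammed block from the sleeve feed chute

### The arm

A 7-joint arm with a two-finger parallel gripper is mounted at the origin on the work surface. World frame = base frame: x ahead of the robot, y to its left, z up, the work surface at z = 0. Lengths are in m, angles in rad, forces in N, time in s.
With the tool pointing down it reaches from about 0.425 to 0.875 m from the base axis. Payload 4.7 kg.
Tool frame: the origin (TCP) lies on the centre line of the jaws, within the pads' length; the fingertips stand 22 mm ahead of it and the grasp point (between the pads) lies 3 mm ahead of it; z points along the fingers, y is the line along which they close (so a half turn about z gives the same grasp; the last joint's range is limited). The gripper opens to 87 mm and grips with 3 to 60 N. Pads are 19 mm wide; open, the fingers measure 117 mm over their backs; the gripper's body (75 mm by 190 mm) begins 51 mm behind the grasp point.
Start: joints at [0.014, 0.321, -0.07, 1.45, 0.023, 1.371, -0.057], TCP at [0.65, -0, 0.245] pointing down, gripper open.
Joint ranges: [-2.86, 2.86], [-0.3, 2.09], [-1.38, 1.24], [0.06, 2.45], [-1.56, 4.7], [0.09, 2.05], [-2.69, 2.69]. Speed limits (rad/s): [2.57, 2.57, 3.14, 3.14, 3.14, 3.14, 3.14].

### API

Orientations are given as a rotation vector (axis times angle).
In Python, from plant import telemetry, eyes, manip gives the robot as it stands.
- The arm moves only by the tool drive_tool, never from a script. Its arguments are lists of equal length, an entry for each row: "travel": the shift along the tool's x, y, z in units of 0.02 m (1.0 is 0.02 m), a list of three; "twist": the turn, a rotation vector about the tool's x, y, z in units of 6 degrees (1.0 is 6 degrees), a list of three; "grip": the gripper command: -1 is shut, 1 is fully open, values between are in proportion. In form: {"travel": [[x, y, z], ...], "twist": [[ax, ay, az], ...], "grip": [grip, ...]}. A call has 1 to 8 rows; each row shifts and turns the commanded pose from where the row before left it, along the tool's axes as they then stand; what a row does not reach is not made up. A row lasts 1/10 s, in which the tool goes at most 50 mm and 8.59 degrees, less where a joint would pass 70% of its speed; a pose out of reach is approached as far as the arm can. A call with a number of a shift or a turn outside -1 to 1 is refused whole. A call with a gripper value outside its range is refused whole. The fingers move at their own pace and stop on an object; "grip_force" is the grip in N (left out, the last holds). Time passes only in rows, so rows that do not move let the fingers close. It gives the time, the measured TCP pose, the force, the opening and the grip force at its end, in the units of the state.
- telemetry.sense(): the state, without advancing time (a new reading comes with each control period).
- eyes.grab_frame(name): name is "scene" or "side" or "wrist"; returns a dict with "frame" (384x512x3 uint8, red, green, blue), "depth" (384x512 float32, m along the optical axis (not along the pixel's ray), 0 where there is no reading), "K" (3x3 intrinsics, pixels), "eye" and "rotation" of the camera in the world. Camera axes: x right, y up, looking along -z (the intrinsics and any distortion apply to the point x, -y, -z); pixel columns grow to the right and rows downward; lengths in m; the calibration is good to about 2 mm. A picture is of the moment at which its call begins.
- manip.finish_job(): hands the job in; it is judged then, once.
The state is a dict: "t": time; "qpos": joint angles; "joint_velocities": joint speeds; "tau": joint torques, N m; "position": TCP position; "tcp_rot": TCP orientation; "ft_force": force on the tool from outside, world axes, zero at the start; "ft_torque": the same for the moment, N m; "gripper_width": opening from 0.0 (shut) to 1.0 (fully open); "finger_force": force on a finger pad.
Only numpy, scipy, OpenCV 4.12 (cv2) and the standard library are available. Lean on these libraries where they do the work, as an engineer would, in place of code of your own. Each camera call takes 0.05 s, during which the arm holds its last target. There are 200 camera calls.

### The job

A red block is jammed in the feed chute. Press the orange rocker pad fully down to raise it, take it out and set it down in the red tray (lower it in, do not drop it); then press the black pad fully down so that all three brass sleeves roll to the low end of the chute. Leave the loose things about it (cap, tape roll, screwdriver, marker, adaptor) where they are.

Things in the scene. Friction and masses are not known exactly. Their poses are not given: they have to be found in the camera images.
- chute: sloping aluminium feed chute on a grey base plate (160 x 280 mm), fixed to the bench. Origin on the bench right under the middle of the jammed block; its x runs across the chute, its y along it, uphill; z is up (not sloped). The trough slopes 0.155 rad, down towards -y, 46 mm wide inside, with 4 mm walls rising 30 mm above its floor; it reaches from y = -103 to y = +140 mm.
- trough_floor (a point): point on the trough floor in the middle of the trough under the block, 45 mm above the bench (the wall tops are 75 mm above the bench here). A steel lifter is set in the floor here, level with it when down; the rocker raises it. Two thin wires cover the trough uphill of the block.
- bridge (a point): middle of the top edge of the blue bridge (height gate) across the trough just downhill of the block, 5 mm thick along the chute; it rises to 44 mm above the trough floor, and parts less than 25 mm high pass under it.
- end_plate (a point): middle of the inner face of the blue plate that closes the low end of the trough, 11 mm above the trough floor; sleeve 1 must come to lie against it, the others queued behind.
- rocker (a joint): steel rocker (see-saw) on the -x side of the chute, turning about the chute x axis; pivot 52 mm above the bench at chute x = -82 mm, y = 0. 0 = lifter down (orange pad up); 0.50 rad = stop, lifter up 34 mm square to the sloping floor (orange pad down), the block then wholly above the trough walls. Stiff: it stays where it is left and takes about 6 to 10 N on a pad to move.
- orange_pad (a point): middle of the top face of the orange pad (34 mm across by 38 mm along the rocker), 72 mm out on the downhill (-y) arm; pressing it down raises the lifter. It is 78 mm above the bench when up and 42 mm when fully down. Fixed to the rocker, turning with it.
- black_pad (a point): middle of the top face of the black pad, same size, on the uphill (+y) arm; pressing it down lowers the lifter. 78 mm above the bench when up (lifter up), 42 mm when fully down.
- block_center (a point): centre of the red rectangular port block jammed in the chute, 40 mm (its x, across the chute) by 34 mm (its y, along) by 30 mm high (its z), about 0.14 kg. It lies on the trough floor against the blue bridge, flush with the walls, so it cannot be gripped until raised. Once raised it can be gripped across the chute, on its 40 mm width.
- reject_tray: red open reject tray, 150 x 150 mm outside, walls 4 mm thick and 30 mm high, floor 4 mm thick, fixed to the bench. Origin under its centre on the bench.
- stock_tray: blue tray of the same size with steel adaptors standing in it, not to be used. Origin under its centre on the bench.
- sleeve1_center (a point): centre of brass sleeve 1 of 3 (1 is nearest the block), a cylinder 22 mm in diameter and 42 mm long lying across the chute, free to roll. Waits uphill of the block (and of the lifter while that is up); rolls to the low end by itself when the way is clear.
- sleeve2_center (a point): centre of brass sleeve 2 of 3 (1 is nearest the block), a cylinder 22 mm in diameter and 42 mm long lying across the chute, free to roll. Waits uphill of the block (and of the lifter while that is up); rolls to the low end by itself when the way is clear.
- sleeve3_center (a point): centre of brass sleeve 3 of 3 (1 is nearest the block), a cylinder 22 mm in diameter and 42 mm long lying across the chute, free to roll. Waits uphill of the block (and of the lifter while that is up); rolls to the low end by itself when the way is clear.
- housing_cap: bystander: blue open cup-shaped housing cap, 76 mm across, 26 mm high; origin at the centre of its underside
- tape_roll: bystander: yellow roll of tape lying flat, 64 mm across, 24 mm high; origin at the centre of its underside
- screwdriver: bystander: screwdriver with green handle lying down, 190 mm long
- marker: bystander: white marker pen lying down, 130 mm long, 16 mm thick
- adaptor: bystander: small upright steel adaptor, 28 mm across, 46 mm high; origin at the centre of its underside
Things that resemble listed ones, but are neither listed nor needed, are in the scene too. Of the things that look like the part that bears block_center, the largest one is meant. Several things have the shape of the reject_tray; the one meant has the colours described above.

How it is judged:
By the outcome, as a careful person would: the job done as asked, in the order asked, and still so for the second after the job is handed in, with the robot touching nothing.
It also fails if it takes over 64 s, if anything falls off the work surface, if the arm or the gripper's body presses on something with over 40 N, if the wrist force passes 120 N, or if a joint passes its speed limit or range.

## Working session

There is one attempt and no reset: what is moved stays moved. The work goes in short steps, Python scripts to look and compute and a tool call to move; the robot and the scene stay as the last step left them, time stands still between calls to the robot, and variables do not carry over. Pictures are saved under pics/ and viewed, at most 10 in all, crops included, and the job is handed in when it is done.

Besides the shell and the picture viewer there is one more tool, called after "Request:" in YAML: its name, and indented under it one key for each argument. drive_tool: Moves the arm, as the interface text tells. Shifts and turns lie within -1 to 1; 1 stands for 0.02 m of shift or 6 degrees of turn. Its arguments: {"type":"object","properties":{"travel":{"type":"array"},"twist":{"type":"array"},"grip":{"type":"array"},"grip_force":{"type":"number"}},"required":["travel","twist","grip"]}

```bash
mkdir -p pics; ls; cat > h.py <<'E'
import numpy as np, cv2
from plant import telemetry, eyes, manip
def grab(n):
    f=eyes.grab_frame(n); np.savez('/tmp/'+n+'.npz',**{k:np.asarray(v) for k,v in f.items()}); return f
def load(n): return dict(np.load('/tmp/'+n+'.npz'))
def cloud(f):
    d=f['depth'];h,w=d.shape;u,v=np.meshgrid(np.arange(w),np.arange(h));K=f['K']
    x=(u-K[0,2])/K[0,0]*d;y=(v-K[1,2])/K[1,1]*d
    return np.stack([x,-y,-d],-1)@np.asarray(f['rotation']).T+np.asarray(f['eye'])
E
python3 - <<'E'
from h import *
for n in ('scene','side'):
    f=grab(n); cv2.imwrite(f'pics/{n}1.png',cv2.resize(f['frame'][...,::-1],(800,600),interpolation=cv2.INTER_CUBIC)); print(n,f['K'],f['eye'],f['rotation'],f.keys())
print(telemetry.sense())
E
```

```text
pics
scene [[452.74084961   0.         253.14591638]
 [  0.         452.74084961 191.34567251]
 [  0.           0.           1.        ]] [ 1.22371668 -0.0171239   0.8544798 ] [0.59497884 0.57449218 1.50300346] dict_keys(['frame', 'depth', 'K', 'eye', 'rotation'])
side [[360.98531737   0.         258.75981511]
 [  0.         360.98531737 185.34737986]
 [  0.           0.           1.        ]] [0.43640995 0.81362052 0.66372476] [ 0.06571438 -1.40596397 -2.71688671] dict_keys(['frame', 'depth', 'K', 'eye', 'rotation'])
{'t': 0.1, 'qpos': array([ 0.01412978,  0.32176129, -0.07010915,  1.45154525,  0.02259907,
        1.37080325, -0.0569125 ]), 'joint_velocities': array([-0.00090728, -0.00028192,  0.00017298, -0.00146901,  0.00039703,
       -0.00238869,  0.00125964]), 'tau': array([ 1.37795760e-04, -4.92569017e+01, -4.06077392e-01, -3.13399816e+01,
       -6.42974046e-02,  3.95253638e-02,  6.49213871e-05]), 'position': array([ 6.49543357e-01, -5.04261804e-05,  2.43566870e-01]), 'tcp_rot': array([-2.22060998e+00, -2.22062864e+00,  2.01198107e-03]), 'ft_force': array([-0.46998179,  0.75990287,  0.53694661]), 'ft_torque': array([0.03104085, 0.01950201, 0.01509487]), 'finger_force': 0.0, 'gripper_width': 0.9994713583858975}
```

View pics/scene1.png

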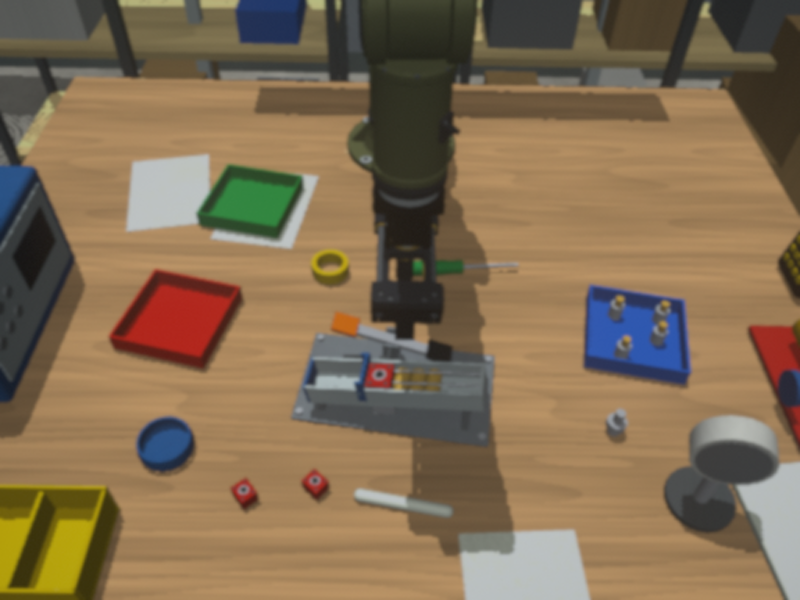

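View pics/side1.png

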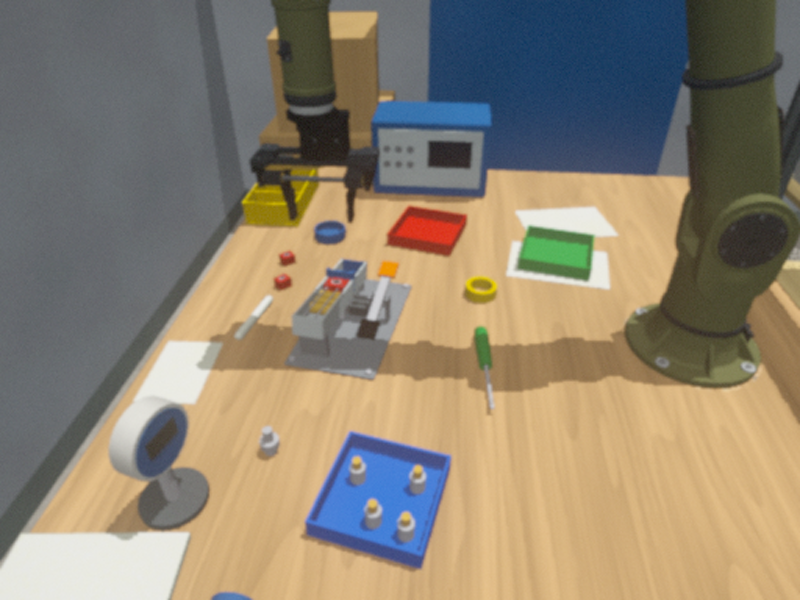

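Candidates (800x600 scene px): block in the chute (380,375) vs small look-alike cubes (244,493) and (315,484), so I choose the one in the chute. For the tray, red (180,317) vs green (250,202), blue (637,333) and a red thing at the right edge (775,370), so I choose (180,317). The rocker's orange pad is at (346,324) and its black pad at (438,351).

```bash
cat >> h.py <<'E'
from scipy.spatial.transform import Rotation as R
def cloud(f):
    d=f['depth'];h,w=d.shape;u,v=np.meshgrid(np.arange(w),np.arange(h));K=f['K']
    x=(u-K[0,2])/K[0,0]*d;y=(v-K[1,2])/K[1,1]*d
    return np.stack([x,-y,-d],-1)@R.from_rotvec(f['rotation']).as_matrix().T+np.asarray(f['eye'])
def blobs(f,lo,hi,minpx=15):
    hsv=cv2.cvtColor(f['frame'],cv2.COLOR_RGB2HSV); lo=np.array(lo);hi=np.array(hi)
    m=cv2.inRange(hsv,lo,hi); n,l,s,c=cv2.connectedComponentsWithStats(m)
    return [(l==i,s[i],c[i]) for i in range(1,n) if s[i][4]>=minpx]
E
python3 - <<'E'
from h import *
np.set_printoptions(precision=4,suppress=True)
cols={'red':([0,150,80],[6,255,255]),'orange':([8,170,120],[18,255,255])}
for n in ('scene','side'):
    f=load(n);P=cloud(f)
    for k,(a,b) in cols.items():
        for m,s,c in blobs(f,a,b):
            q=P[m&(f['depth']>0)]
            if len(q) and q[:,0].min()>0.2: print(n,k,c.round(1),s[4],'med',np.median(q,0),'min',np.percentile(q,3,axis=0),'max',np.percentile(q,97,axis=0))
f=load('scene');P=cloud(f)
# base plate: z 3..15mm low-saturation near chute
hsv=cv2.cvtColor(f['frame'],cv2.COLOR_RGB2HSV)
print('bench z',np.median(P[300:330,60:120,2]))
reg=(P[...,0]>.55)&(P[...,0]<.95)&(P[...,1]>-.2)&(P[...,1]<.2)&(P[...,2]<.1)&(P[...,2]>-.02)&(hsv[...,1]<70)
n,l,s,c=cv2.connectedComponentsWithStats(reg.astype(np.uint8))
for i in range(1,n):
    if s[i][4]>300:
        q=P[l==i]; z=q[q[:,2]<.02]
        print(s[i],c[i],len(z))
        if len(z)>200: print(cv2.minAreaRect((z[:,:2]*1000).astype(np.float32)),np.median(z[:,2]))
E
```

```text
scene red [112.7 203.3] 3095 med [ 0.4872 -0.3544  0.0045] min [ 0.4114 -0.4272  0.0006] max [ 0.5744 -0.2788  0.03  ]
scene red [496.5 223.3] 766 med [0.5389 0.5735 0.0165] min [0.496  0.5492 0.0123] max [0.5939 0.6079 0.0193]
scene red [243.  240.3] 122 med [ 0.6451 -0.0288  0.0742] min [ 0.6252 -0.0466  0.0698] max [ 0.6597 -0.0149  0.0776]
scene red [508.4 268.9] 116 med [0.6666 0.5542 0.0159] min [0.6477 0.5489 0.0112] max [0.6959 0.5652 0.0185]
scene red [201.3 309.7] 115 med [ 0.7801 -0.1111  0.0192] min [ 0.7621 -0.1246  0.0101] max [ 0.7905 -0.0977  0.0221]
scene red [155.8 315. ] 110 med [ 0.794  -0.2004  0.0201] min [ 0.7761 -0.2151  0.0143] max [ 0.805  -0.188   0.0227]
scene orange [220.5 206.8] 181 med [ 0.5539 -0.0827  0.0772] min [ 0.5377 -0.0989  0.0717] max [ 0.5695 -0.0665  0.0821]
side red [273.1 147. ] 1035 med [ 0.4912 -0.3601  0.0077] min [ 0.4162 -0.4311  0.002 ] max [ 0.5663 -0.264   0.0297]
side red [183.8 164.8] 29 med [ 0.7826 -0.1907  0.0179] min [ 0.7739 -0.2007  0.0105] max [ 0.7958 -0.1846  0.0224]
side red [180.7 180.2] 37 med [ 0.769  -0.1027  0.018 ] min [ 0.7612 -0.1133  0.0082] max [ 0.7823 -0.0933  0.0218]
side red [215.  181.8] 40 med [ 0.6399 -0.0174  0.0756] min [ 0.625  -0.0384  0.0719] max [ 0.6576 -0.0119  0.0781]
side orange [248.  171.6] 42 med [ 0.5519 -0.0789  0.0758] min [ 0.535  -0.0993  0.0723] max [ 0.568  -0.0633  0.0826]
bench z -0.0002303281209025676
[ 186  209  131   77 6028] [257.0403 250.7921] 2644
((612.1715698242188, -8.211578369140625), (283.476318359375, 159.12596130371094), 82.14801025390625) 0.0050814290180765664
[226 312  64  20 572] [257.3252 321.4091] 572
((794.3998413085938, 1.9445114135742188), (131.3610382080078, 25.10376739501953), 78.86955261230469) 0.012865448590899942
[ 293  339   71   45 2895] [327.7364 361.5655] 2895
((870.87353515625, 136.53433227539062), (88.4221420288086, 128.199462890625), 0.8606131672859192) -0.00047084579643297264
```

```bash
python3 - <<'E'
from h import *
f=load('scene'); im=f['frame'][195:290,180:325,::-1]
g=load('side'); im2=g['frame'][155:245,175:270,::-1]
a=cv2.resize(im,None,fx=3.4,fy=3.4,interpolation=cv2.INTER_CUBIC); b=cv2.resize(im2,(300,a.shape[0]),interpolation=cv2.INTER_CUBIC)
o=np.hstack([a,b]);print(o.shape);cv2.imwrite('pics/c1.png',o)
E
```

```text
(323, 793, 3)
```

View pics/c1.png

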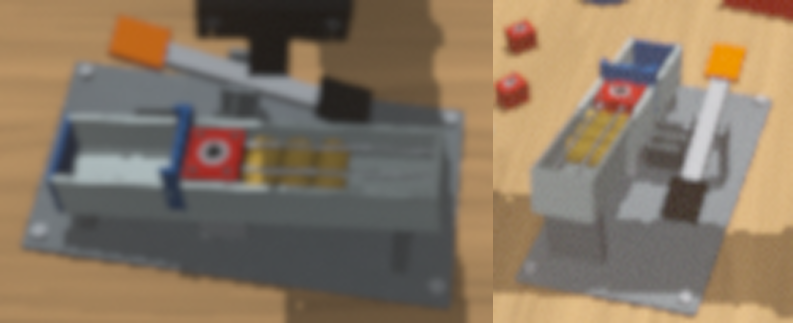

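The crop confirms it: the large red block sits in the chute at crop (213,152) against the blue bridge (180,150), with three sleeves uphill. The orange pad is at (140,42) and the black pad at (345,98). The chute yaw is about -7.85°, with its origin near (0.644,-0.026).

Request:
drive_tool:
  travel:
    - [-0.7,-0.8,0]
    - [-0.7,-0.8,0]
    - [-0.7,-0.8,0]
    - [-0.7,-0.8,0]
    - [-0.7,-0.8,0]
    - [-0.7,-0.8,0]
    - [0,0,0]
    - [0,0,0]
  twist:
    - [0,0,0]
    - [0,0,0]
    - [0,0,0]
    - [0,0,0]
    - [0,0,0]
    - [0,0,0]
    - [0,0,0.65]
    - [0,0,0.65]
  grip: [-1,-1,-1,-1,-1,-1,-1,-1]

```text
t: 0.9
position: [0.5532, -0.0849, 0.2443]
tcp_rot: [-2.372, -2.06, 0.001]
ft_force: [0.0, 0.9, 0.8]
gripper_width: 0.359
finger_force: 0.0
```

```bash
python3 - <<'E'
from h import *
np.set_printoptions(precision=4,suppress=True)
f=grab('wrist');print(f['eye'],R.from_rotvec(f['rotation']).as_matrix()[:,2]);cv2.imwrite('pics/w1.png',cv2.resize(f['frame'][...,::-1],(800,600)))
s=telemetry.sense();print(s['t'],s['position'],R.from_rotvec(s['tcp_rot']).as_matrix(),s['gripper_width'],s['ft_force'])
P=cloud(f)
for k,(a,b) in {'red':([0,150,80],[6,255,255]),'orange':([8,170,120],[18,255,255])}.items():
    for m,st,c in blobs(f,a,b,100):
        q=P[m&(f['depth']>0)]
        if len(q): print(k,c,st[4],np.median(q,0),np.percentile(q,3,axis=0),np.percentile(q,97,axis=0),cv2.minAreaRect((q[:,:2]*1000).astype(np.float32)))
E
```

```text
[ 0.5642 -0.0053  0.3844] [0.0401 0.2922 0.9555]
0.95 [ 0.5535 -0.0844  0.2443] [[ 0.1417  0.9899 -0.0005]
 [ 0.9899 -0.1417  0.0001]
 [ 0.     -0.0006 -1.    ]] 0.3078159892192164 [-0.7722  1.0389  0.1136]
red [329.6356 114.23  ] 848 [ 0.6409 -0.0263  0.0749] [ 0.6226 -0.0461  0.0684] [ 0.6604 -0.0127  0.0777] ((641.4496459960938, -29.816864013671875), (33.54052734375, 39.50016784667969), 81.89374542236328)
red [424.0975 164.1541] 318 [ 0.767  -0.107   0.0205] [ 0.7568 -0.1233  0.0077] [ 0.7834 -0.0961  0.0226] ((772.6165161132812, -111.74665832519531), (27.558958053588867, 24.332685470581055), 48.670814514160156)
red [432.8911 226.8878] 303 [ 0.7821 -0.1957  0.02  ] [ 0.7716 -0.2116  0.0061] [ 0.7983 -0.1856  0.0226] ((787.0526123046875, -200.8357391357422), (26.817523956298828, 23.44892120361328), 41.45961380004883)
red [247.8195 312.7338] 2066 [ 0.5202 -0.3016  0.0054] [ 0.4584 -0.3308  0.003 ] [ 0.5717 -0.2722  0.0309] ((546.1073608398438, -222.623291015625), (251.61325073242188, 118.00225067138672), 69.73573303222656)
```

View pics/w1.png

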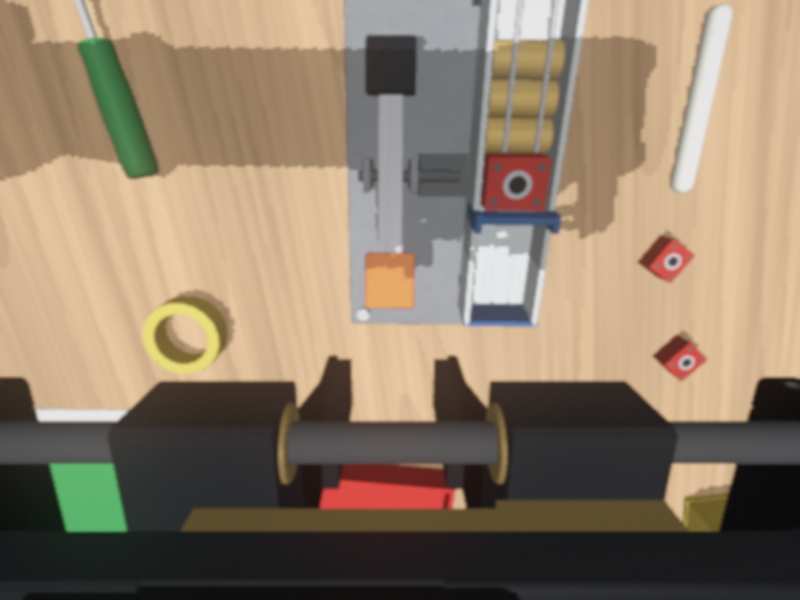

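The wrist view shows the orange pad at (390,280), right under the closing fingers. The block is at (517,184), the black pad at (390,65), and the yaw is aligned. Descending.

Request:
drive_tool:
  travel:
    - [0,0,1]
    - [0,0,1]
    - [0,0,1]
    - [0,0,1]
    - [0,0,1]
    - [0,0,1]
    - [0,0,0.8]
    - [0,0,0]
  twist:
    - [0,0,0]
    - [0,0,0]
    - [0,0,0]
    - [0,0,0]
    - [0,0,0]
    - [0,0,0]
    - [0,0,0]
    - [0,0,0]
  grip: [-1,-1,-1,-1,-1,-1,-1,-1]

```text
t: 1.75
position: [0.5519, -0.0837, 0.1057]
tcp_rot: [-2.363, -2.064, 0.006]
ft_force: [-0.8, -0.6, 0.9]
gripper_width: 0.006
finger_force: 0.0
```

Request:
drive_tool:
  travel:
    - [0,0,0.3]
    - [0,0,0.3]
    - [0,0,0.3]
    - [0,0,0.3]
    - [0,0,0.2]
    - [0,0,0.2]
    - [0,0,0.1]
    - [0,0,0]
  twist:
    - [0,0,0]
    - [0,0,0]
    - [0,0,0]
    - [0,0,0]
    - [0,0,0]
    - [0,0,0]
    - [0,0,0]
    - [0,0,0]
  grip: [-1,-1,-1,-1,-1,-1,-1,-1]

```text
t: 2.55
position: [0.5547, -0.0879, 0.0767]
tcp_rot: [2.366, 2.06, -0.002]
ft_force: [-3.0, -6.1, 5.4]
gripper_width: 0.006
finger_force: 3.4
```

Request:
drive_tool:
  travel:
    - [0,0,0.2]
    - [0,0,0.2]
    - [0,0,0.2]
    - [0,0,0.2]
    - [0,0,0]
  twist:
    - [0,0,0]
    - [0,0,0]
    - [0,0,0]
    - [0,0,0]
    - [0,0,0]
  grip: [-1,-1,-1,-1,-1]

```text
t: 3.05
position: [0.5551, -0.0874, 0.0649]
tcp_rot: [2.366, 2.061, -0.001]
ft_force: [-14.0, -3.9, 32.1]
gripper_width: 0.005
finger_force: 16.8
```

Upward force has jumped to 32 N, so it seems to be at the stop. Retreat and verify.

Request:
drive_tool:
  travel:
    - [0,0,-0.3]
    - [0,0,-1]
    - [0,0,-1]
    - [0,0,-1]
    - [0,0,-1]
    - [0,0,-1]
    - [0,0,-1]
    - [0,0,-1]
  twist:
    - [0,0,0]
    - [0,0,0]
    - [0,0,0]
    - [0,0,0]
    - [0,0,0]
    - [0,0,0]
    - [0,0,0]
    - [0,0,0]
  grip: [-1,-1,-1,-1,1,1,1,1]

```text
t: 3.85
position: [0.5544, -0.084, 0.2062]
tcp_rot: [2.366, 2.065, 0.002]
ft_force: [0.6, 0.3, -0.5]
gripper_width: 0.286
finger_force: 0.0
```

```bash
cat > look.py <<'E'
from h import *
np.set_printoptions(precision=4,suppress=True)
f=grab('wrist')
cv2.imwrite('pics/w2.png',cv2.resize(f['frame'][:,...,::-1],(640,480)))
s=telemetry.sense();print(s['t'],s['position'],R.from_rotvec(s['tcp_rot']).as_matrix(),s['gripper_width'],s['ft_force'])
for n in ('wrist','scene','side'):
    f=grab(n) if n!='wrist' else f
    P=cloud(f)
    for k,(a,b) in {'red':([0,150,80],[6,255,255]),'orange':([7,140,120],[20,255,255])}.items():
        for m,st,c in blobs(f,a,b,20):
            q=P[m&(f['depth']>0)]
            if len(q) and abs(np.median(q[:,1]))<.1 and .5<np.median(q[:,0])<.7:
                print(n,k,c,st[4],np.median(q,0),np.percentile(q,3,axis=0),np.percentile(q,97,axis=0))
                t=q[np.abs(q[:,2]-np.percentile(q[:,2],80))<.008]; print(cv2.minAreaRect((t[:,:2]*1000).astype(np.float32)))
                A=np.c_[t[:,:2],np.ones(len(t))];co=np.linalg.lstsq(A,t[:,2],rcond=None)[0];print('plane',co[:2])
E
python3 look.py
```

```text
3.9 [ 0.5563 -0.0842  0.21  ] [[ 0.1354  0.9908  0.0075]
 [ 0.9908 -0.1354 -0.0008]
 [ 0.0003  0.0076 -1.    ]] 0.32845925135843557 [1.9325 0.0422 2.5145]
wrist red [350.0256 124.6841] 1564 [ 0.6399 -0.0296  0.1073] [ 0.6219 -0.0512  0.0929] [ 0.6596 -0.016   0.1102]
((640.7669677734375, -35.10758972167969), (33.604209899902344, 39.34965896606445), 82.11295318603516)
plane [0.0209 0.1072]
wrist orange [247.8113 182.0452] 885 [ 0.5516 -0.0833  0.0425] [ 0.5371 -0.1007  0.0379] [ 0.5666 -0.0678  0.0463]
((551.700439453125, -84.24658203125), (34.86091613769531, 31.227876663208008), 81.69522094726562)
plane [0.0388 0.2364]
scene red [240.7895 235.8947] 190 [ 0.6593 -0.0337  0.1048] [ 0.6273 -0.0494  0.0842] [ 0.6637 -0.0196  0.1097]
((644.348876953125, -34.499229431152344), (31.546850204467773, 38.388946533203125), 80.95331573486328)
plane [-0.0551  0.1275]
scene orange [220.0059 216.3609] 169 [ 0.5524 -0.0857  0.0405] [ 0.5023 -0.1017  0.0006] [ 0.568  -0.069   0.0465]
((551.7120971679688, -84.80503845214844), (33.97053146362305, 34.389041900634766), 81.70816802978516)
plane [0.0343 0.2651]
side red [214.2276 175.1138] 123 [ 0.6398 -0.0174  0.1009] [ 0.6236 -0.0357  0.0865] [ 0.6578 -0.0125  0.11  ]
((638.5364379882812, -23.484622955322266), (38.47538375854492, 25.932395935058594), 28.933902740478516)
plane [ 0.0348 -0.1226]
side orange [248.5085 180.8305] 59 [ 0.5509 -0.0801  0.0422] [ 0.5362 -0.1563  0.0003] [ 0.5661 -0.0646  0.0467]
((551.7655639648438, -81.8031005859375), (34.38325500488281, 33.496952056884766), 77.8654556274414)
plane [0.0241 0.2056]
```

View pics/w2.png

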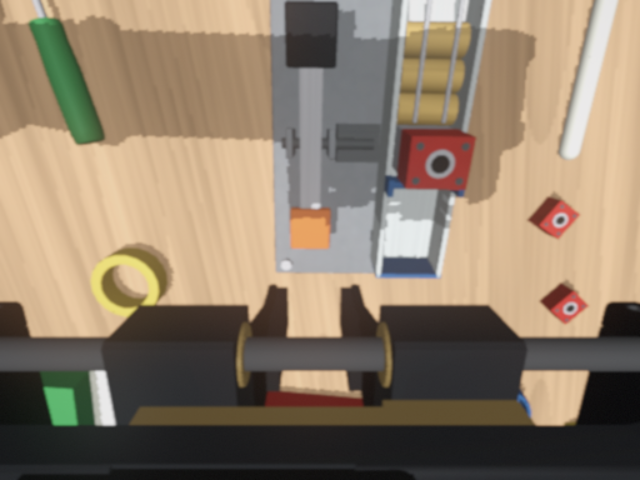

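The block is raised (red top at (440,162), above the bridge) and the orange pad is fully down at 0.0425. Moving over the block, tilting to the slope.

Request:
drive_tool:
  travel:
    - [0.5,0.79,0]
    - [0.5,0.79,0]
    - [0.5,0.79,0]
    - [0.5,0.79,0]
    - [0.5,0.79,0]
    - [0,0,0]
    - [0,0,0]
    - [0,0,0]
  twist:
    - [0,0,0]
    - [0,0,0]
    - [0,0,0]
    - [0,0,0]
    - [0,0,0]
    - [0,0.74,0]
    - [0,0.74,0]
    - [0,0,0]
  grip: [1,1,1,1,1,1,1,1]

```text
t: 4.8
position: [0.6382, -0.0491, 0.2027]
tcp_rot: [-2.292, -1.988, -0.174]
ft_force: [-0.3, -1.4, -0.1]
gripper_width: 0.992
finger_force: 0.0
```

```bash
cat > look2.py <<'E'
from h import *
import sys
np.set_printoptions(precision=4,suppress=True)
f=grab('wrist'); cv2.imwrite(f'pics/{sys.argv[1]}.png',cv2.resize(f['frame'][...,::-1],(640,480)))
s=telemetry.sense();Rm=R.from_rotvec(s['tcp_rot']).as_matrix();print(s['t'],s['position'],s['gripper_width'],s['ft_force']);print(Rm)
P=cloud(f)
for m,st,c in blobs(f,[0,150,80],[6,255,255],300):
    q=(P[m&(f['depth']>0)]-s['position'])@Rm
    if abs(np.median(q[:,0]))>.06 or abs(np.median(q[:,1]))>.06: continue
    print(c,st[4],'tool frame med',np.median(q,0)); t=q[np.abs(q[:,2]-np.percentile(q[:,2],15))<.005]
    print(cv2.minAreaRect((t[:,:2]*1000).astype(np.float32)), np.median(t[:,2]),np.linalg.lstsq(np.c_[t[:,:2],np.ones(len(t))],t[:,2],rcond=None)[0])
E
python3 look2.py w3
```

```text
4.85 [ 0.6383 -0.0475  0.2031] 0.9982588349081681 [ 0.1323  0.3207 -0.0715]
[[ 0.1379  0.9903  0.0192]
 [ 0.9787 -0.1393  0.1512]
 [ 0.1524 -0.0021 -0.9883]]
[252.3795 198.2576] 1091 tool frame med [0.004  0.0011 0.0966]
((-2.1013946533203125, 1.5614204406738281), (32.087867736816406, 38.07206726074219), 0.3330122232437134) 0.0964997917786372 [ 0.0152 -0.0038  0.0966]
```

Tilt matches the slope, and the block is offset about (-1.5, +1.5) mm in the tool frame with its top 96.5 mm ahead. Descend 100 mm and grip.

Request:
drive_tool:
  travel:
    - [-0.08,0.08,0.8]
    - [0,0,0.8]
    - [0,0,0.8]
    - [0,0,0.8]
    - [0,0,0.8]
    - [0,0,0.5]
    - [0,0,0.5]
    - [0,0,0]
  twist:
    - [0,0,0]
    - [0,0,0]
    - [0,0,0]
    - [0,0,0]
    - [0,0,0]
    - [0,0,0]
    - [0,0,0]
    - [0,0,0]
  grip: [1,1,1,1,1,1,1,1]

```text
t: 5.65
position: [0.6417, -0.0313, 0.1038]
tcp_rot: [-2.285, -1.994, -0.175]
ft_force: [-0.4, -0.0, -0.1]
gripper_width: 0.998
finger_force: 0.0
```

```bash
python3 look2.py w4
```

```text
5.7 [ 0.6423 -0.0316  0.1049] 0.9947323361262415 [-0.197  -0.2504 -0.0664]
[[ 0.1341  0.9908  0.0201]
 [ 0.9789 -0.1356  0.153 ]
 [ 0.1543 -0.0009 -0.988 ]]
[251.5926 243.5   ] 2820 tool frame med [ 0.012  -0.0002 -0.0019]
((5.538477420806885, -0.4303131103515625), (38.35457229614258, 15.391159057617188), 89.7198486328125) -0.002834567387577464 [ 0.1044 -0.0025 -0.0033]
```

View pics/w4.png

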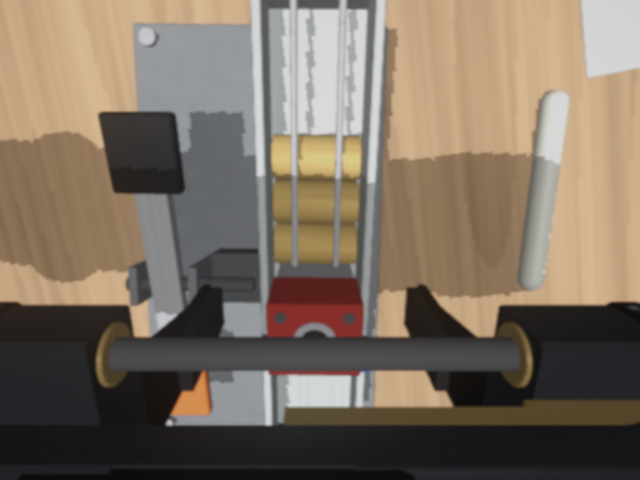

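The block (315,325) lies centred between the fingers (210,300 / 420,300), with the walls clear. Shift slightly downhill and close.

Request:
drive_tool:
  travel:
    - [-0.12,0,0]
    - [0,0,0]
    - [0,0,0]
    - [0,0,0]
    - [0,0,0]
    - [0,0,0]
    - [0,0,0]
    - [0,0,0]
  twist:
    - [0,0,0]
    - [0,0,0]
    - [0,0,0]
    - [0,0,0]
    - [0,0,0]
    - [0,0,0]
    - [0,0,0]
    - [0,0,0]
  grip: [0.5,0,-0.2,-0.4,-0.4,-0.4,-0.4,-0.4]
  grip_force: 25

```text
t: 6.5
position: [0.6421, -0.034, 0.1052]
tcp_rot: [-2.287, -1.995, -0.177]
ft_force: [-0.4, 1.2, 0.2]
gripper_width: 0.459
finger_force: 25.0
```

Request:
drive_tool:
  travel:
    - [0,0,0]
    - [0,0,0]
    - [0,0,0]
  twist:
    - [0,0,0]
    - [0,0,0]
    - [0,0,0]
  grip: [-1,-1,-1]
  grip_force: 25

```text
t: 6.8
position: [0.6421, -0.034, 0.1052]
tcp_rot: [-2.287, -1.995, -0.177]
ft_force: [-0.8, 0.1, 0.1]
gripper_width: 0.458
finger_force: 25.0
```

Gripped at 39.9 mm. Lift along the normal, gently at first.

Request:
drive_tool:
  travel:
    - [0,0,-0.2]
    - [0,0,-0.4]
    - [0,0,-0.6]
    - [0,0,-0.8]
    - [0,0,-0.8]
    - [0,0,-0.8]
    - [0,0,-0.8]
    - [0,0,0]
  twist:
    - [0,0,0]
    - [0,0,0]
    - [0,0,0]
    - [0,0,0]
    - [0,0,0]
    - [0,0,0]
    - [0,0,0]
    - [0,0,0]
  grip: [-1,-1,-1,-1,-1,-1,-1,-1]

```text
t: 7.6
position: [0.6421, -0.0484, 0.196]
tcp_rot: [-2.29, -1.997, -0.184]
ft_force: [-0.3, 0.2, -2.5]
gripper_width: 0.457
finger_force: 25.0
```

```bash
python3 - <<'E'
from h import *
np.set_printoptions(precision=4,suppress=True)
f=grab('scene');g=grab('wrist')
P=cloud(f)
for m,s,c in blobs(f,[0,150,60],[6,255,255],60):
    q=P[m&(f['depth']>0)]
    print(c,s[4],np.median(q,0))
    if s[4]>1500:
        # tray: rim points
        cv2.minAreaRect
        t=q[q[:,2]>.024]; print('rim',len(t),cv2.minAreaRect((t[:,:2]*1000).astype(np.float32)),'floor z',np.median(q[q[:,2]<.01][:,2]))
im=np.hstack([cv2.resize(f['frame'][150:310,60:340,::-1],(490,280)),cv2.resize(g['frame'][...,::-1],(300,280))]);cv2.imwrite('pics/c2.png',im)
s=telemetry.sense();print(s['t'],s['position'],s['gripper_width'],s['ft_force']);print(R.from_rotvec(s['tcp_rot']).as_matrix())
E
```

```text
[112.4861 203.1907] 3351 [ 0.4873 -0.3557  0.0049]
rim 515 ((492.0899658203125, -349.2388000488281), (152.47555541992188, 152.71780395507812), 75.6856918334961) floor z 0.0035911412259999054
[496.547  223.3042] 766 [0.5381 0.5736 0.0165]
[508.2083 268.6417] 120 [0.6658 0.5535 0.016 ]
[201.6129 309.8952] 124 [ 0.7806 -0.1103  0.0195]
[156.3175 315.7698] 126 [ 0.7952 -0.1989  0.0198]
7.7 [ 0.6405 -0.0476  0.1926] 0.4571110686872446 [ 0.2722 -0.0501 -2.5582]
[[ 0.1341  0.9907  0.0218]
 [ 0.9789 -0.1358  0.1527]
 [ 0.1543  0.0009 -0.988 ]]
```

View pics/c2.png

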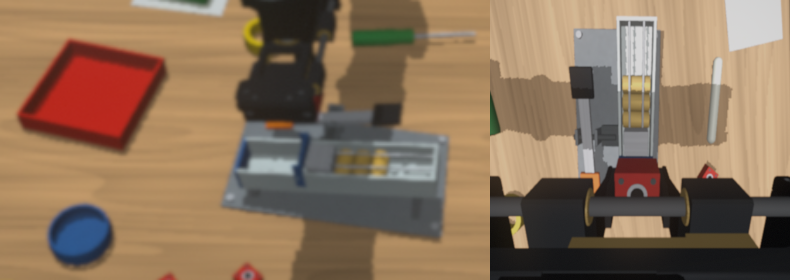

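The block is held (wrist px (637,178)), the lifter is up and the sleeves are still waiting. The tray centre is about (0.492,-0.349). Level the tool and carry over.

Request:
drive_tool:
  travel:
    - [0,0,0]
    - [0,0,0]
    - [-0.9,-0.3,0]
    - [-0.9,-0.3,0]
    - [-0.9,-0.3,0]
    - [-0.9,-0.3,0]
    - [-0.9,-0.3,0]
    - [-0.9,-0.3,0]
  twist:
    - [0,-0.74,0]
    - [0,-0.74,0]
    - [0,0,0]
    - [0,0,0]
    - [0,0,0]
    - [0,0,0]
    - [0,0,0]
    - [0,0,0]
  grip: [-1,-1,-1,-1,-1,-1,-1,-1]

```text
t: 8.5
position: [0.5882, -0.1526, 0.1914]
tcp_rot: [-2.37, -2.061, 0.001]
ft_force: [0.4, 0.3, -1.2]
gripper_width: 0.459
finger_force: 25.0
```

Request:
drive_tool:
  travel:
    - [-0.9,-0.3,0]
    - [-0.9,-0.3,0]
    - [-0.9,-0.3,0]
    - [-0.9,-0.3,0]
    - [-0.9,-0.3,0]
    - [-0.9,-0.3,0]
    - [-0.9,-0.3,0]
    - [-0.9,-0.3,0]
  twist:
    - [0,0,0]
    - [0,0,0]
    - [0,0,0]
    - [0,0,0]
    - [0,0,0]
    - [0,0,0]
    - [0,0,0]
    - [0,0,0]
  grip: [-1,-1,-1,-1,-1,-1,-1,-1]

```text
t: 9.3
position: [0.5206, -0.2883, 0.1914]
tcp_rot: [-2.37, -2.061, 0.001]
ft_force: [0.2, -0.9, -1.9]
gripper_width: 0.456
finger_force: 25.0
```

Request:
drive_tool:
  travel:
    - [-0.9,-0.35,0]
    - [-0.9,-0.35,0]
    - [0,0,0]
    - [0,0,0]
    - [0,0,0]
  twist:
    - [0,0,0]
    - [0,0,0]
    - [0,0,0.5]
    - [0,0,0.5]
    - [0,0,0]
  grip: [-1,-1,-1,-1,-1]

```text
t: 9.8
position: [0.5022, -0.3213, 0.1915]
tcp_rot: [-2.475, -1.933, 0.001]
ft_force: [-1.1, -0.4, -1.3]
gripper_width: 0.46
finger_force: 25.0
```

```bash
python3 - <<'E'
from h import *
np.set_printoptions(precision=4,suppress=True)
s=telemetry.sense();Rm=R.from_rotvec(s['tcp_rot']).as_matrix();print(s['t'],s['position'],s['gripper_width'],s['ft_force']);print(Rm)
print('to tray, tool frame',Rm.T@(np.array([.492,-.349,s['position'][2]])-s['position']))
f=grab('side')
a=cv2.resize(f['frame'][60:180,200:360,::-1],(800,600));cv2.imwrite('pics/s2.png',a)
P=cloud(f)
for m,st,c in blobs(f,[0,150,60],[8,255,255],20):
    q=P[m&(f['depth']>0)]
    print(c,st[4],np.median(q,0),q.min(0),q.max(0))
E
```

```text
9.8 [ 0.5022 -0.3213  0.1915] 0.4595943073574748 [-1.0804 -0.4071 -1.2811]
[[ 0.242   0.9703 -0.001 ]
 [ 0.9703 -0.242   0.0005]
 [ 0.0003 -0.0011 -1.    ]]
to tray, tool frame [-0.0293 -0.0032 -0.    ]
[269.6476 107.4   ] 105 [ 0.5034 -0.3066  0.1859] [ 0.4836 -0.333   0.1683] [ 0.524  -0.2976  0.1993]
[273.0949 147.0235] 1106 [ 0.4912 -0.3604  0.0082] [ 0.4018 -0.4393 -0.0004] [ 0.5784 -0.254   0.0329]
[183.5897 165.359 ] 39 [ 0.7837 -0.1919  0.0162] [ 0.773  -0.2024  0.0055] [ 0.8007 -0.1846  0.0231]
[180.8269 180.4808] 52 [ 0.7682 -0.1024  0.0156] [ 0.7584 -0.1208  0.0047] [ 0.7868 -0.0913  0.024 ]
```

Request:
drive_tool:
  travel:
    - [-0.73,-0.08,0]
    - [-0.73,-0.08,0]
    - [0,0,1]
    - [0,0,1]
    - [0,0,1]
    - [0,0,1]
    - [0,0,1]
    - [0,0,1]
  twist:
    - [0,0,0]
    - [0,0,0]
    - [0,0,0]
    - [0,0,0]
    - [0,0,0]
    - [0,0,0]
    - [0,0,0]
    - [0,0,0]
  grip: [-1,-1,-1,-1,-1,-1,-1,-1]

```text
t: 10.65
position: [0.4931, -0.3492, 0.0713]
tcp_rot: [2.473, 1.937, -0.001]
ft_force: [0.5, 0.1, -2.9]
gripper_width: 0.458
finger_force: 25.0
```

Request:
drive_tool:
  travel:
    - [0,0,0.6]
    - [0,0,0.4]
    - [0,0,0.25]
    - [0,0,0.2]
    - [0,0,0]
  twist:
    - [0,0,0]
    - [0,0,0]
    - [0,0,0]
    - [0,0,0]
    - [0,0,0]
  grip: [-1,-1,-1,-1,-1]

```text
t: 11.15
position: [0.4942, -0.3473, 0.0432]
tcp_rot: [2.472, 1.938, 0.0]
ft_force: [-0.8, 0.3, -2.3]
gripper_width: 0.46
finger_force: 25.0
```

Now slowly down to touch.

Request:
drive_tool:
  travel:
    - [0,0,0.15]
    - [0,0,0.15]
    - [0,0,0.15]
    - [0,0,0.1]
    - [0,0,0]
  twist:
    - [0,0,0]
    - [0,0,0]
    - [0,0,0]
    - [0,0,0]
    - [0,0,0]
  grip: [-1,-1,-1,-1,-1]

```text
t: 11.65
position: [0.4942, -0.3471, 0.032]
tcp_rot: [2.472, 1.939, 0.0]
ft_force: [-0.2, 0.4, -1.8]
gripper_width: 0.456
finger_force: 25.0
```

Request:
drive_tool:
  travel:
    - [0,0,0.06]
    - [0,0,0]
  twist:
    - [0,0,0]
    - [0,0,0]
  grip: [-1,-1]

```text
t: 11.85
position: [0.4943, -0.3472, 0.0317]
tcp_rot: [2.472, 1.938, 0.0]
ft_force: [-0.7, 1.7, 3.4]
gripper_width: 0.454
finger_force: 25.0
```

Contact (force turned to +3.4 N). Release and retreat upward.

Request:
drive_tool:
  travel:
    - [0,0,0]
    - [0,0,0]
    - [0,0,0]
    - [0,0,0]
    - [0,0,0]
    - [0,0,0]
    - [0,0,-0.3]
    - [0,0,-0.8]
  twist:
    - [0,0,0]
    - [0,0,0]
    - [0,0,0]
    - [0,0,0]
    - [0,0,0]
    - [0,0,0]
    - [0,0,0]
    - [0,0,0]
  grip: [0,0.2,0.4,0.4,0.4,0.4,0.4,0.4]

```text
t: 12.65
position: [0.4931, -0.3464, 0.0522]
tcp_rot: [-2.47, -1.937, 0.002]
ft_force: [-0.7, -0.4, 0.2]
gripper_width: 0.697
finger_force: 0.0
```

Request:
drive_tool:
  travel:
    - [0,0,-1]
    - [0,0,-1]
    - [0,0,-1]
    - [0,0,-1]
    - [0,0,-1]
    - [0,0,-1]
    - [0,0,-1]
    - [0,0,0]
  twist:
    - [0,0,0]
    - [0,0,0]
    - [0,0,0]
    - [0,0,0]
    - [0,0,0]
    - [0,0,0]
    - [0,0,0]
    - [0,0,0]
  grip: [0.4,0.4,0.4,0.4,-1,-1,-1,-1]

```text
t: 13.45
position: [0.4959, -0.3484, 0.1978]
tcp_rot: [2.467, 1.934, 0.004]
ft_force: [0.2, -0.4, -0.4]
gripper_width: 0.423
finger_force: 0.0
```

```bash
python3 - <<'E'
from h import *
np.set_printoptions(precision=4,suppress=True)
f=grab('side');P=cloud(f)
m=(P[...,0]>.44)&(P[...,0]<.54)&(P[...,1]>-.4)&(P[...,1]<-.3)&(P[...,2]>.02)&(P[...,2]<.06)
q=P[m];print(len(q),np.median(q,0),np.percentile(q,2,axis=0),np.percentile(q,98,axis=0))
s=telemetry.sense();Rm=R.from_rotvec(s['tcp_rot']).as_matrix();print(s['t'],s['position'],s['gripper_width']);print(Rm)
print('to black, tool frame',Rm.T@(np.array([.572,.0545,s['position'][2]])-s['position']))
w=grab('scene')
cv2.imwrite('pics/c3.png',np.hstack([cv2.resize(f['frame'][100:200,170:330,::-1],(400,250)),cv2.resize(w['frame'][150:310,60:340,::-1],(400,250))]))
E
```

```text
91 [ 0.4949 -0.3363  0.033 ] [ 0.4741 -0.3645  0.0208] [ 0.5168 -0.3267  0.0361]
13.5 [ 0.4951 -0.3478  0.1957] 0.3770860329140434
[[ 0.2386  0.9711  0.0042]
 [ 0.9711 -0.2385 -0.0024]
 [-0.0014  0.0046 -1.    ]]
to black, tool frame [ 0.4091 -0.0213 -0.0007]
```

View pics/c3.png

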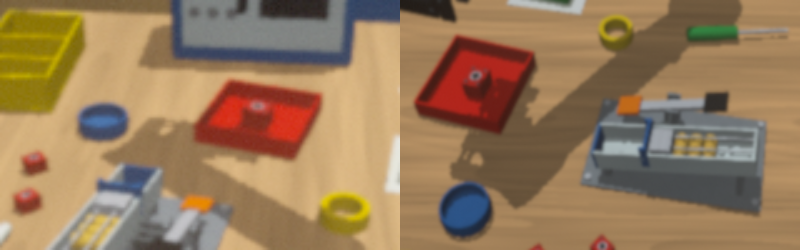

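The block stands upright in the red tray, at (257,113) in the left crop. Now to the black pad, staying high.

Request:
drive_tool:
  travel:
    - [0.9,-0.05,0]
    - [0.9,-0.05,0]
    - [0.9,-0.05,0]
    - [0.9,-0.05,0]
    - [0.9,-0.05,0]
    - [0.9,-0.05,0]
    - [0.9,-0.05,0]
    - [0.9,-0.05,0]
  twist:
    - [0,0,0]
    - [0,0,0]
    - [0,0,0]
    - [0,0,0]
    - [0,0,0]
    - [0,0,0]
    - [0,0,0]
    - [0,0,0]
  grip: [-1,-1,-1,-1,-1,-1,-1,-1]

```text
t: 14.35
position: [0.52, -0.2044, 0.1917]
tcp_rot: [-2.471, -1.937, 0.002]
ft_force: [0.4, -0.7, -0.7]
gripper_width: 0.007
finger_force: 0.0
```

Request:
drive_tool:
  travel:
    - [0.9,-0.05,0]
    - [0.9,-0.05,0]
    - [0.9,-0.05,0]
    - [0.9,-0.05,0]
    - [0.9,-0.05,0]
    - [0.9,-0.05,0]
    - [0.9,-0.05,0]
    - [0.9,-0.05,0]
  twist:
    - [0,0,0]
    - [0,0,0]
    - [0,0,0]
    - [0,0,0]
    - [0,0,0]
    - [0,0,0]
    - [0,0,0]
    - [0,0,0]
  grip: [-1,-1,-1,-1,-1,-1,-1,-1]

```text
t: 15.15
position: [0.5465, -0.0628, 0.1917]
tcp_rot: [-2.471, -1.938, 0.003]
ft_force: [-0.2, -0.9, -0.3]
gripper_width: 0.006
finger_force: 0.0
```

Request:
drive_tool:
  travel:
    - [0.9,-0.05,0]
    - [0.9,-0.05,0]
    - [0.9,-0.05,0]
    - [0.9,-0.05,0]
    - [0.9,-0.05,0]
    - [0,0,0]
    - [0,0,0]
    - [0,0,0]
  twist:
    - [0,0,0]
    - [0,0,0]
    - [0,0,0]
    - [0,0,0]
    - [0,0,0]
    - [0,0,-0.5]
    - [0,0,-0.5]
    - [0,0,0]
  grip: [-1,-1,-1,-1,-1,-1,-1,-1]

```text
t: 15.95
position: [0.5631, 0.025, 0.1918]
tcp_rot: [-2.366, -2.065, 0.003]
ft_force: [-0.1, -0.4, 0.2]
gripper_width: 0.005
finger_force: 0.0
```

```bash
python3 - <<'E'
from h import *
np.set_printoptions(precision=4,suppress=True)
s=telemetry.sense();Rm=R.from_rotvec(s['tcp_rot']).as_matrix();print(s['t'],s['position'],s['gripper_width']);print(Rm)
for n in ('side','scene','wrist'):
    f=grab(n);P=cloud(f);g=f['frame'].max(-1)<75
    m=g&(P[...,0]>.53)&(P[...,0]<.61)&(P[...,1]>.01)&(P[...,1]<.1)&(P[...,2]>.068)&(P[...,2]<.09)
    q=P[m]
    if len(q)>10: print(n,len(q),np.median(q,0),cv2.minAreaRect((q[:,:2]*1000).astype(np.float32)))
print('to black, tool frame',Rm.T@(np.array([.572,.0535,s['position'][2]])-s['position']))
E
```

```text
15.95 [0.5631 0.025  0.1918] 0.004677129654817605
[[ 0.1352  0.9908 -0.0021]
 [ 0.9908 -0.1352 -0.0002]
 [-0.0005 -0.0021 -1.    ]]
side 71 [0.5716 0.061  0.0787] ((570.4988403320312, 58.14945983886719), (31.255367279052734, 31.346715927124023), 74.35076904296875)
scene 200 [0.5751 0.0537 0.0765] ((572.5767822265625, 53.03887176513672), (37.066410064697266, 35.172821044921875), 78.49559020996094)
wrist 1461 [0.572  0.0555 0.0783] ((571.712646484375, 53.87063217163086), (35.75995635986328, 32.7684326171875), 80.7632827758789)
to black, tool frame [ 0.0294  0.0049 -0.    ]
```

Request:
drive_tool:
  travel:
    - [0.75,0.11,0]
    - [0.75,0.11,0]
    - [0,0,0.9]
    - [0,0,0.9]
    - [0,0,0.9]
    - [0,0,0.9]
    - [0,0,0.7]
    - [0,0,0]
  twist:
    - [0,0,0]
    - [0,0,0]
    - [0,0,0]
    - [0,0,0]
    - [0,0,0]
    - [0,0,0]
    - [0,0,0]
    - [0,0,0]
  grip: [-1,-1,-1,-1,-1,-1,-1,-1]

```text
t: 16.9
position: [0.5709, 0.0552, 0.1047]
tcp_rot: [-2.364, -2.065, 0.005]
ft_force: [-0.9, -0.0, -0.7]
gripper_width: 0.003
finger_force: 0.0
```

Request:
drive_tool:
  travel:
    - [0,0,0.3]
    - [0,0,0.3]
    - [0,0,0.3]
    - [0,0,0.3]
    - [0,0,0.3]
    - [0,0,0.2]
    - [0,0,0.2]
    - [0,0,0]
  twist:
    - [0,0,0]
    - [0,0,0]
    - [0,0,0]
    - [0,0,0]
    - [0,0,0]
    - [0,0,0]
    - [0,0,0]
    - [0,0,0]
  grip: [-1,-1,-1,-1,-1,-1,-1,-1]

```text
t: 17.7
position: [0.5742, 0.0573, 0.0708]
tcp_rot: [2.365, 2.067, 0.009]
ft_force: [0.1, 4.3, 3.6]
gripper_width: 0.002
finger_force: 1.9
```

Request:
drive_tool:
  travel:
    - [0,0,0.15]
    - [0,0,0.15]
    - [0,0,0.15]
    - [0,0,0.1]
    - [0,0,0]
  twist:
    - [0,0,0]
    - [0,0,0]
    - [0,0,0]
    - [0,0,0]
    - [0,0,0]
  grip: [-1,-1,-1,-1,-1]

```text
t: 18.2
position: [0.5745, 0.0569, 0.0653]
tcp_rot: [2.365, 2.066, 0.008]
ft_force: [-12.9, 3.8, 36.9]
gripper_width: 0.002
finger_force: 18.2
```

At the stop (37 N). Retreat and check.

Request:
drive_tool:
  travel:
    - [0,0,-0.4]
    - [0,0,-1]
    - [0,0,-1]
    - [0,0,-1]
    - [0,0,-1]
    - [0,0,-1]
    - [0,0,-1]
    - [0,0,0]
  twist:
    - [0,0,0]
    - [0,0,0]
    - [0,0,0]
    - [0,0,0]
    - [0,0,0]
    - [0,0,0]
    - [0,0,0]
    - [0,0,0]
  grip: [-1,-1,-1,-1,-1,-1,-1,-1]

```text
t: 19.0
position: [0.5744, 0.0538, 0.1894]
tcp_rot: [2.365, 2.062, 0.008]
ft_force: [0.7, 1.0, -0.3]
gripper_width: 0.005
finger_force: 0.0
```

Request:
drive_tool:
  travel:
    - [0,0,-0.5]
    - [0,0,0]
    - [0,0,0]
    - [0,0,0]
    - [0,0,0]
    - [0,0,0]
    - [0,0,0]
    - [0,0,0]
  twist:
    - [0,0,0]
    - [0,0,0]
    - [0,0,0]
    - [0,0,0]
    - [0,0,0]
    - [0,0,0]
    - [0,0,0]
    - [0,0,0]
  grip: [-1,-1,-1,-1,-1,-1,-1,-1]

```text
t: 19.8
position: [0.5723, 0.0541, 0.1958]
tcp_rot: [2.367, 2.065, -0.0]
ft_force: [0.4, 0.9, 0.9]
gripper_width: 0.008
finger_force: 0.0
```

```bash
python3 - <<'E'
from h import *
np.set_printoptions(precision=4,suppress=True)
f=grab('scene');P=cloud(f)
for n in ('side','wrist','scene'):
    g=grab(n);Q=cloud(g);mm=(g['frame'].max(-1)<75)&(abs(Q[...,0]-.572)<.022)&(abs(Q[...,1]-.055)<.022)&(Q[...,2]>.02)&(Q[...,2]<.09);print(n,'black z',mm.sum(),np.median(Q[mm],0))
    for m,s,c in blobs(g,[8,170,120],[18,255,255],20): print(n,'orange',c,np.median(Q[m],0))
    for m,s,c in blobs(g,[18,90,60],[28,255,255],20):
        q=Q[m&(abs(Q[...,0]-.64)<.06)&(abs(Q[...,1]+.05)<.12)&(Q[...,2]>.03)]
        if len(q)>15: print(n,'brass',c,np.median(q,0),q.min(0),q.max(0))
g=load('side')
cv2.imwrite('pics/c4.png',np.hstack([cv2.resize(f['frame'][180:300,170:330,::-1],(480,360),interpolation=cv2.INTER_CUBIC),cv2.resize(g['frame'][155:245,175:270,::-1],(320,360))]))
print(telemetry.sense()['t'])
E
```

```text
side black z 42 [0.5722 0.0682 0.0385]
side orange [247.8095 171.5238] [ 0.5534 -0.0797  0.0766]
side brass [327.0749 246.2617] [0.6077 0.0657 0.3995] [0.6049 0.0117 0.2849] [0.669  0.0698 0.5032]
side brass [216.7917 127.    ] [0.6108 0.0296 0.2741] [0.6032 0.0256 0.2697] [0.6191 0.0332 0.2785]
side brass [223.6216 171.    ] [ 0.6333 -0.1132  0.0519] [ 0.6156 -0.1284  0.0478] [ 0.6506 -0.1066  0.0552]
side brass [217.2857 180.25  ] [ 0.6419 -0.0622  0.0526] [ 0.6282 -0.0665  0.0458] [ 0.6565 -0.0461  0.0681]
wrist black z 921 [0.5747 0.0592 0.041 ]
scene black z 167 [0.5753 0.0559 0.0407]
scene orange [220.4389 206.8056] [ 0.5538 -0.0831  0.0772]
scene brass [213.9324 239.9486] [ 0.6296 -0.0938  0.0534] [ 0.6039 -0.1267  0.0406] [ 0.6522 -0.0609  0.0628]
20.0
```

View pics/c4.png

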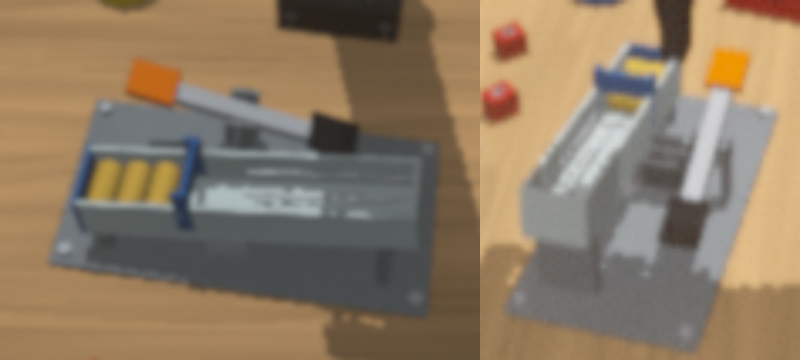

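All three sleeves lie queued against the end plate at (103,180), (135,180) and (165,180). The black pad is fully down at 0.041 and the orange pad is back up at 0.077.

```bash
python3 -c "
from plant import manip
print(manip.finish_job())"
```

```text
the job is handed in; nothing more can be done
None
```

The job is handed in at about 20 s of the 64 s: the red block was lowered into the red tray, the black pad is fully down, all three sleeves are queued at the low end of the chute, and I did not move the loose items.

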